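Free the wedged caterpillar puzzle from the toy bin

TASK

The long wooden caterpillar puzzle has got wedged cornerwise in the upper toy bin, one end ridden up on a building block and its corners caught under the in-turned rims. Turn it until it lies flat on the bin floor and straight along the bin so that its corners come free, then lift it out and set it down gently, flat and lengthwise in the middle of the cork mat, and let go. Leave the excavator, the marble jar and the ball next to it as they are.

Things in the scene. Friction and masses are not known exactly. Their poses are not given: they have to be found in the camera images.
- puzzle_center (a point): Centre of the wedged puzzle's frame, 13 mm over its underside: a plain wooden tray 190 long (y), 48 wide (x), 26 thick (z), 0.22 kg, with a caterpillar piece fixed in it, 8 mm proud. Starts about 37 deg off the bin's length and pitched 7 deg: +y end up on the block, -y end on the floor, level across its width. Gripped across the middle it keeps its pitch; let go clear of the block it drops flat.
- bin_floor (a point): Centre of the floor of the bin compartment with the puzzle, 116 mm over the table; y along the bin, x across, z up. Inside 206 long (y), 160 wide (x). Its rim is 56 mm above the floor; on both long sides it turns in by 13 mm (4 thick, underside 52 above the floor), leaving a mouth 206 x 134. End wall at -y 56 mm high, divider at +y 40 mm.
- bench: The fixed toy bench: two stacked blue plastic tiers, 388 mm long (y), 168 wide (x), 172 high, its lower tier with a hopper front that reaches 52 mm further to -x and is 62 mm high. Origin at table level under the upper tier's centre. Puzzle compartment at -y, short compartment (170 mm long) with other toys at +y.
- block: Loose wooden building block 36 x 48 x 20 mm (x, y, z), origin at the centre of its underside, in the +x +y corner of that compartment, under the raised end of the puzzle. It may be nudged and stays in the bin.
- mat_center (a point): Centre of the top of the fixed cork mat, 290 mm long (y), 200 mm wide (x), 5 mm thick, lying on the table beside the bench.
- excavator_center (a point): Yellow plastic toy excavator, 52 mm wide, 125 mm long, 88 mm high, standing in the short compartment beyond the divider; this point is 35 mm above that floor. Leave alone.
- jar_center (a point): Glass jar of marbles with screw lid, 58 mm across, 90 mm high, in the short compartment; this point is 45 mm above its base. Leave alone.
- ball_center (a point): Red plastic ball, 56 mm across, in the short compartment; its centre. Leave alone.
Not all that is in view belongs to the job. What is shaped like the part that bears puzzle_center but green or turquoise is not meant.

How it is judged:
On the way, in this order (a step that is already met when the one before it is completed fails the run):
1. the puzzle lies down in the bin, flat (within 5 degrees) and straight along it (within 12 degrees) (angle between puzzle_center's own z axis and vertical below 0.085 rad and angle between the y axis of puzzle_center and the y axis of bin_floor, either way round below 0.21 rad and z of puzzle_center in the frame of bin_floor between 0 and 0.03 m and x of puzzle_center in the frame of bin_floor between -0.06 and 0.06 m and y of puzzle_center in the frame of bin_floor between -0.05 and 0.05 m), for 0.2 s.
2. the puzzle is lifted clear above the rims (z of puzzle_center in the frame of bin_floor above 0.085 m), for 0.1 s.
At the end, for the whole second after the job is handed in: The puzzle lies right way up and flat (within 3.5 degrees) on the cork mat, its centre within 45 mm of the mat's centre along each of the mat's sides, its length within 20 degrees of the mat's length, at rest and released (angle between puzzle_center's own z axis and vertical below 0.06 rad and z of puzzle_center in the frame of mat_center between 0.008 and 0.018 m and x of puzzle_center in the frame of mat_center between -0.045 and 0.045 m and y of puzzle_center in the frame of mat_center between -0.045 and 0.045 m and angle between the y axis of puzzle_center and the y axis of mat_center, either way round below 0.35 rad and linear speed of puzzle below 0.02 m/s and angular speed of puzzle below 0.1 rad/s and contact force between puzzle and the fingers below 0.1 N); the robot touches nothing.
It fails at once if the excavator is shifted by more than 30 mm (distance of excavator_center from where it was at the start of the episode above 0.03 m).
It fails at once if the jar is shifted by more than 30 mm (distance of jar_center from where it was at the start of the episode above 0.03 m).
It fails at once if the ball is shifted by more than 30 mm (distance of ball_center from where it was at the start of the episode above 0.03 m).
It fails at once if the jar or the excavator is tipped more than 17 degrees (angle between any of jar_center, excavator_center's own z axis and vertical above 0.3 rad).
It fails at once if the puzzle is dropped or slammed on to the mat or table (faster than 0.8 m/s within 40 mm of it) (height (world z) of puzzle_center below 0.058 m and linear speed of puzzle above 0.8 m/s).
It also fails if it takes over 45 s, if anything falls off the work surface, if the arm or the gripper's body presses on something with over 40 N, if the wrist force passes 120 N, or if a joint passes its speed limit or range.

ROBOT

A 6-joint arm with a two-finger parallel gripper is mounted at the origin on the work surface. World frame = base frame: x ahead of the robot, y to its left, z up, the work surface at z = 0. Lengths are in m, angles in rad, forces in N, time in s.
With the tool pointing down it reaches from about 0.35 to 0.775 m from the base axis. Payload 7.3 kg.
Tool frame: the origin (TCP) lies between the finger pads; the fingertips stand 17 mm ahead of it and the grasp point (between the pads) lies 2 mm behind it; z points along the fingers, y is the line along which they close (so a half turn about z gives the same grasp; the last joint's range is limited). The gripper opens to 92 mm and grips with 3 to 60 N. Pads are 19 mm wide; open, the fingers measure 130 mm over their backs; the gripper's body (75 mm by 190 mm) begins 47 mm behind the grasp point.
Start: joints at [-1.271, 0.342, 1.524, -0, 1.275, -0.146], TCP at [0.226, -0.474, 0.244] pointing down, gripper open.
Joint ranges: [-2.53, 2.53], [-0.77, 2.02], [0.04, 2.7], [-1, 4.14], [0.28, 2.66], [-3.11, 3.11]. Speed limits (rad/s): [2.57, 2.57, 3.14, 3.14, 3.14, 3.14].

INTERFACE

Orientations are given as [roll, pitch, yaw] about the fixed x, y, z axes, in that order (R = Rz(yaw) Ry(pitch) Rx(roll)).
In Python, from cell import robot, optics gives the robot as it stands.
- The arm moves only by the tool play_rows, never from a script. Its argument "rows" is a list of rows, each a list of 7 numbers: the shift along the tool's x, y, z in cm, then the turn, a rotation vector about the tool's x, y, z in rad, then the opening, from 0 (shut) to 1 (fully open). In form: [[tx, ty, tz, wx, wy, wz, grip], ...]. A call has 1 to 20 rows; each row is the pose to reach, as a shift and turn from the pose commanded when the call began, along the tool's axes at that moment; what a row does not reach only later rows make up. A row lasts 1/10 s, in which the tool goes at most 50 mm and 8.59 degrees, less where a joint would pass 70% of its speed; a pose out of reach is approached as far as the arm can. A call with a gripper value outside its range is refused whole. The fingers move at their own pace and stop on an object; "squeeze" is the grip in N (left out, the last holds). Time passes only in rows, so rows that repeat a pose let the fingers close. It gives the time, the measured TCP pose, the force, the opening and the grip force at its end, in the units of the state.
- robot.observe(): the state, without advancing time (a new reading comes with each control period).
- optics.read_camera(name): name is "scene" or "top"; returns (picture, depth): 400x640x3 uint8, red, green, blue; 400x640 float32, m along the optical axis (not along the pixel's ray), 0 where there is no reading.
- optics.camera_model(name): a dict with "fx", "fy", "cx", "cy" (pixels), "origin" and "rotation" of the camera in the world. Camera axes: x right, y up, looking along -z (the intrinsics and any distortion apply to the point x, -y, -z); pixel columns grow to the right and rows downward; lengths in m; the calibration is good to about 2 mm. A picture is of the moment at which its call begins. camera_model takes no time and is no camera call.
- robot.hand_in(): hands the job in; it is judged then, once.
The state is a dict: "time": time; "qpos": joint angles; "qvel": joint speeds; "joint_efforts": joint torques, N m; "tool_pos": TCP position; "tool_rot": TCP orientation; "contact_force": force on the tool from outside, world axes, zero at the start; "torque": the same for the moment, N m; "opening": finger opening in m; "grip_force": force on a finger pad.
Only numpy, scipy, OpenCV 4.12 (cv2) and the standard library are available. Lean on these libraries where they do the work, as an engineer would, in place of code of your own. Each camera call takes 0.05 s, during which the arm holds its last target. There are 200 camera calls.

## Working session

There is one attempt and no reset: what is moved stays moved. The work goes in short steps, Python scripts to look and compute and a tool call to move; the robot and the scene stay as the last step left them, time stands still between calls to the robot, and variables do not carry over. Pictures are saved under pics/ and viewed, at most 10 in all, crops included, and the job is handed in when it is done.

Besides the shell and the picture viewer there is one more tool, called after "Request:" as name(argument=value, ...) on one line, values as JSON. play_rows: Moves the arm, as the interface text tells. Its arguments: {"type":"object","properties":{"rows":{"type":"array"},"squeeze":{"type":"number"}},"required":["rows"]}

```bash
mkdir -p pics; ls; cat > h.py <<'E'
import numpy as np,cv2
from cell import robot,optics
def snap(n,f):
    p,d=optics.read_camera(n); np.savez(f'{f}.npz',p=p,d=d)
    return p,d
def pts(n,d):
    m=optics.camera_model(n); v,u=np.mgrid[0:400,0:640]
    P=np.stack([(u-m['cx'])/m['fx']*d,-(v-m['cy'])/m['fy']*d,-d],-1)
    return P@np.array(m['rotation']).T+np.array(m['origin'])
E
python3 - <<'E'
from h import *
a,d=snap('top','top0');b,e=snap('scene','sc0')
cv2.imwrite('pics/top0.png',a[...,::-1]);cv2.imwrite('pics/sc0.png',b[...,::-1])
for n in('top','scene'):print(optics.camera_model(n))
print(robot.observe())
E
```

```text
pics
{'fx': 489.4642183500198, 'fy': 489.4642183500198, 'cx': 322.50731917254274, 'cy': 202.36247056373713, 'origin': array([0.27059869, 0.06021809, 1.59767467]), 'rotation': array([ 0.13856691,  0.01327654, -1.59629797])}
{'fx': 515.8423807481108, 'fy': 515.8423807481108, 'cx': 320.1985717813948, 'cy': 190.8241833428764, 'origin': array([ 1.07329968, -1.00421293,  1.0519059 ]), 'rotation': array([ 0.93453506, -0.01406974,  0.52947537])}
{'time': 0.1, 'qpos': array([-1.27100992e+00,  3.42631798e-01,  1.52487179e+00, -2.89921665e-05,
        1.27538648e+00, -1.46001845e-01]), 'qvel': array([ 1.00019555e-03, -2.57662790e-03, -3.28054776e-03,  3.69506928e-05,
       -1.98526242e-03,  1.50941729e-03]), 'joint_efforts': array([ 1.53346547e-03, -4.32003808e+01, -2.44694442e+01,  7.18684564e-02,
        5.25806041e-02, -5.63970434e-05]), 'tool_pos': array([ 0.22628131, -0.47338223,  0.24314282]), 'tool_rot': array([-3.14030501e+00, -1.61321751e-04,  4.45796611e-01]), 'contact_force': array([ 0.08642532,  0.03584882, -0.45495142]), 'torque': array([-0.010894  ,  0.03604473, -0.01032027]), 'grip_force': 0.0, 'opening': 0.09162088818343189}
```

View pics/top0.png

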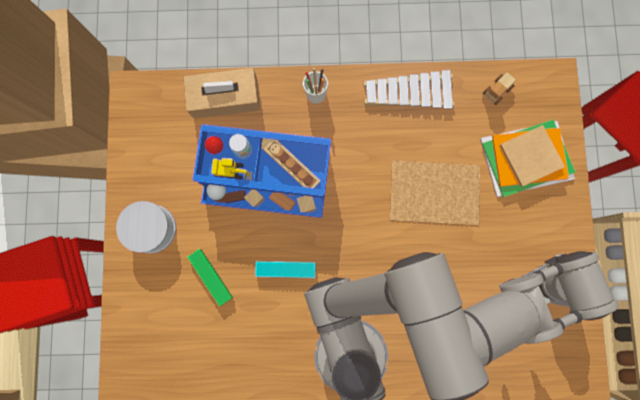

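View pics/sc0.png

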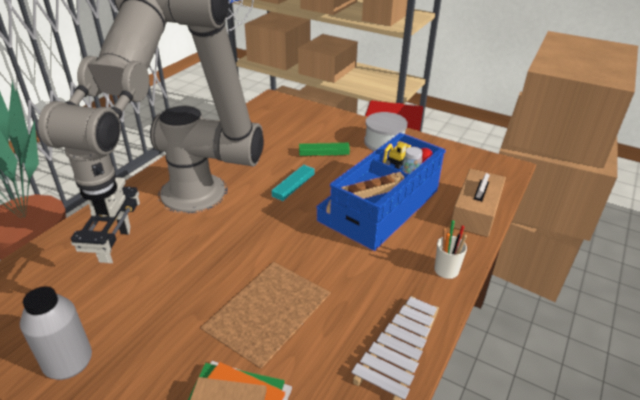

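The top view shows the wooden puzzle in the blue bin at about px (290,163), the mat at (435,193), and the excavator, jar and ball at (230,168), (239,145) and (214,145). Candidates: wood tray (290,163), green bar (210,278), turquoise bar (285,270). The wooden one in the bin is meant, because the task excludes green and turquoise.

```bash
cat >> h.py <<'E'
from scipy.spatial.transform import Rotation as Ro
def pts(n,d):
    m=optics.camera_model(n); v,u=np.mgrid[0:400,0:640]
    P=np.stack([(u-m['cx'])/m['fx']*d,-(v-m['cy'])/m['fy']*d,-d],-1)
    return P@Ro.from_euler('xyz',m['rotation']).as_matrix().T+np.array(m['origin'])
def rect(xy):
    c,s,a=cv2.minAreaRect((xy*1000).astype(np.float32)); 
    if s[0]>s[1]: a=a+90
    # a = direction: long axis measured from +y (deg, ccw)
    a=(a+90)%180-90
    return np.round(c,1),np.round(s,1),round(a,1)
def look(f='top0',n='top'):
    z=np.load(f'{f}.npz');p,d=z['p'],z['d'];P=pts(n,d)
    return p,d,P,cv2.cvtColor(p,cv2.COLOR_RGB2HSV)
E
python3 - <<'E'
from h import *
p,d,P,h=look()
H,S,V=[h[...,i].astype(int) for i in range(3)]
ok=d>0
v,u=np.mgrid[0:400,0:640]
reg=(u>180)&(u<345)&(v>110)&(v<230)&ok
blue=(H>105)&(H<125)&(S>150)
rim=reg&blue&(abs(P[...,2]-.172)<.008)
print('rim',rim.sum(),rect(P[rim][:,:2]),np.median(P[rim][:,2]))
low=reg&blue&(abs(P[...,2]-.062)<.006); print('hopper',low.sum(),rect(P[low][:,:2]))
wood=((u>256)&(u<328)&(v>134)&(v<192)&ok&(H<25)&(S>40)).astype(np.uint8)
nc,lab,st,ce=cv2.connectedComponentsWithStats(wood);print(st[1:],ce[1:])
k=1+st[1:,4].argmax();m=lab==k
Q=P[m];print('wood',rect(Q[:,:2]))
A=np.c_[Q[:,:2],np.ones(len(Q))]
# plane fit on frame
c=np.linalg.lstsq(A,Q[:,2],rcond=None)[0];r=Q[:,2]-A@c;print('plane',c,r.std(),'z',np.percentile(Q[:,2],[2,50,98]))
reg2=(u>370)&(u<500)&(v>140)&(v<240)&ok
g=P[...,2]
tab=P[(u>330)&(u<380)&(v>150)&(v<220)&ok][:,2];print('table z',np.median(tab))
mat=(reg2&(g>np.median(tab)+.0025)&(g<.02)).astype(np.uint8)
mat=cv2.morphologyEx(mat,cv2.MORPH_OPEN,np.ones((5,5)));print('mat',mat.sum(),rect(P[mat>0][:,:2]),np.median(P[mat>0][:,2]))
for n,b in(('top0',(185,115,345,225)),('sc0',(310,120,460,250))):
    z=np.load(n+'.npz')['p'][b[1]:b[3],b[0]:b[2]];cv2.imwrite(f'pics/c_{n}.png',cv2.resize(z,None,fx=5,fy=4.6,interpolation=2)[...,::-1])
E
```

```text
rim 1827 (array([602.7, 252.7]), array([392.7, 174.9]), -8.3) 0.17302263337791435
hopper 272 (array([490.8, 267.8]), array([383.9,  58.8]), -10.3)
[[ 305  135    2    1    2]
 [ 308  135   20    3   35]
 [ 262  139   58   49 1019]
 [ 326  177    2   15   22]] [[305.5        135.        ]
 [319.6        135.51428571]
 [289.14720314 162.67909715]
 [326.68181818 185.27272727]]
wood (array([601.7, 177.7]), array([221.4,  53.9]), -46.9)
plane [0.03637341 0.05802373 0.1234718 ] 0.011336395066703137 z [0.12515543 0.1571063  0.1738434 ]
table z 0.0009876258081680245
mat 100 (array([ 555.1, -325.9]), array([362.5,  45.5]), -18.6) 0.008612548935503006
```

View pics/c_top0.png

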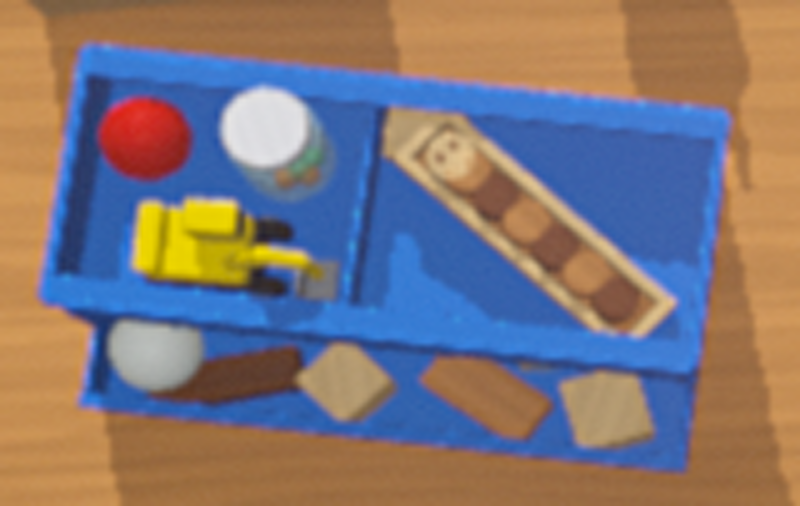

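The crop confirms it: a wooden tray with a brown caterpillar, lying cornerwise with its +y end on the block at crop (410,135). Next I'll get the exact frames by casting edges onto planes.

```bash
cat >> h.py <<'E'
def ray(n,uv,pt,nrm=(0,0,1)):
    m=optics.camera_model(n);uv=np.atleast_2d(uv).astype(float)
    D=np.c_[(uv[:,0]-m['cx'])/m['fx'],-(uv[:,1]-m['cy'])/m['fy'],-np.ones(len(uv))]@Ro.from_euler('xyz',m['rotation']).as_matrix().T
    o=np.array(m['origin']);nrm=np.array(nrm);return o+D*(((np.array(pt)-o)@nrm)/(D@nrm))[:,None]
E
python3 - <<'E'
from h import *
p,d,P,h=look()
H,S,V=[h[...,i].astype(int) for i in range(3)]
v,u=np.mgrid[0:400,0:640]
cr=lambda x,y:(185+x/5-.4,115+y/4.6-.4)
# bench rim outer corners from crop (TL,TR,BR,BL)
c=np.array([cr(85,43),cr(730,107),cr(698,372),cr(42,302)])
W=ray('top',c,(0,0,.172))[:,:2];print('bench corners',W.round(3).tolist(),np.linalg.norm(W-np.roll(W,1,0),axis=1).round(3),W.mean(0))
for a,b in((1,0),(2,3)):e=W[b]-W[a];print('yaw',np.degrees(np.arctan2(-e[0],e[1])))
# frame corners on the far (-y) end etc: (455,118) +y/+x corner ; (675,305) -y/+x ; (392,155) +y/-x approx
c=np.array([cr(460,116),cr(676,303),cr(388,160)])
th=np.radians(-45);ax=np.array([-np.sin(th),np.cos(th),0]);n=np.array([-ax[0]*np.tan(.122),-ax[1]*np.tan(.122),1])
Z=np.load('top0.npz')
Q=ray('top',c,(.598,.17,.154),n);print('puz corners',Q.round(3).tolist());e=Q[0]-Q[1];print(np.linalg.norm(e),'yaw',np.degrees(np.arctan2(-e[0],e[1])))
# mat: compare colour
a=p[170:215:4,400:470:10].reshape(-1,3).mean(0);t=p[170:215:4,340:380:5].reshape(-1,3).mean(0);print(a,t)
f=cv2.GaussianBlur(p,(5,5),0).astype(float);w=(a-t)/np.linalg.norm(a-t)
s=((f-(a+t)/2)@w>0)&(u>370)&(u<500)&(v>140)&(v<245)
s=cv2.morphologyEx(s.astype(np.uint8),cv2.MORPH_OPEN,np.ones((9,9)));nc,lab,st,ce=cv2.connectedComponentsWithStats(s);k=1+st[1:,4].argmax();print(st[k])
vv,uu=np.where(lab==k);print('mat',rect(ray('top',np.c_[uu,vv],(0,0,.005))[:,:2]))
# depth along the tray's middle
for x,y in((440,140),(450,155),(530,225),(590,270),(640,315)):
    q=np.round(cr(x,y)).astype(int);print(P[q[1],q[0]].round(3))
E
```

```text
bench corners [[0.719, 0.433], [0.664, 0.045], [0.49, 0.069], [0.547, 0.457]] [0.174 0.392 0.176 0.392] [0.60496973 0.25080737]
yaw -8.001396506618766
yaw -8.269075546563009
puz corners [[0.665, 0.208, 0.163], [0.541, 0.081, 0.141], [0.637, 0.251, 0.164]]
0.17889021903514865 yaw -44.37470105235976
[200.22619048 158.28571429 107.35714286] [197.42708333 142.28125     84.15625   ]
[ 391  161   89   63 5096]
mat (array([ 519.1, -294.1]), array([287.8, 196.4]), -4.7)
[0.646 0.217 0.176]
[0.638 0.212 0.173]
[0.589 0.165 0.167]
[0.562 0.13  0.157]
[0.537 0.102 0.125]
```

Request:
play_rows(rows=[[0,0,-5.7,0,0,0,0.85],[0,0,-5.7,0,0,0,0.85],[60.4,-41.9,-5.7,0,0,-0.339,0.85],[60.4,-41.9,-5.7,0,0,-0.339,0.85],[60.4,-41.9,-5.7,0,0,-0.339,0.85],[60.4,-41.9,-5.7,0,0,-0.339,0.85],[60.4,-41.9,-5.7,0,0,-0.339,0.85],[60.4,-41.9,-5.7,0,0,-0.339,0.85],[60.4,-41.9,-5.7,0,0,-0.339,0.85],[60.4,-41.9,-5.7,0,0,-0.339,0.85],[60.4,-41.9,-5.7,0,0,-0.339,0.85],[60.4,-41.9,-5.7,0,0,-0.339,0.85],[60.4,-41.9,-5.7,0,0,-0.339,0.85],[60.4,-41.9,-5.7,0,0,-0.339,0.85],[60.4,-41.9,-5.7,0,0,-0.339,0.85],[60.4,-41.9,-5.7,0,0,-0.339,0.85],[60.4,-41.9,-5.7,0,0,-0.339,0.85],[60.4,-41.9,-5.7,0,0,-0.339,0.85],[60.4,-41.9,-5.7,0,0,-0.339,0.85],[60.4,-41.9,-5.7,0,0,-0.339,0.85]])

```text
time: 2.1
tool_pos: [0.5903, 0.164, 0.3005]
tool_rot: [-3.141, 0.001, 0.784]
contact_force: [-0.1, -0.6, 0.5]
opening: 0.0781
grip_force: 0.0
```

Request:
play_rows(rows=[[0,0,4,0,0,0,0.85],[0,0,8,0,0,0,0.85],[0,0,11,0,0,0,0.85],[0,0,13,0,0,0,0.85],[0,0,14.5,0,0,0,0.85],[0,0,15.6,0,0,0,0.85],[0,0,15.6,0,0,0,0.85],[0,0,15.6,0,0,0,0.85]])

```text
time: 2.9
tool_pos: [0.591, 0.1643, 0.1455]
tool_rot: [3.141, -0.001, 0.784]
contact_force: [-0.0, -0.1, -0.0]
opening: 0.0783
grip_force: 0.0
```

```bash
python3 - <<'E'
from h import *
b,e=snap('scene','sc1');cv2.imwrite('pics/sc1.png',cv2.resize(b[100:260,290:470],None,fx=4,fy=3.7,interpolation=2)[...,::-1])
E
```

```text
(no output)
```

View pics/sc1.png

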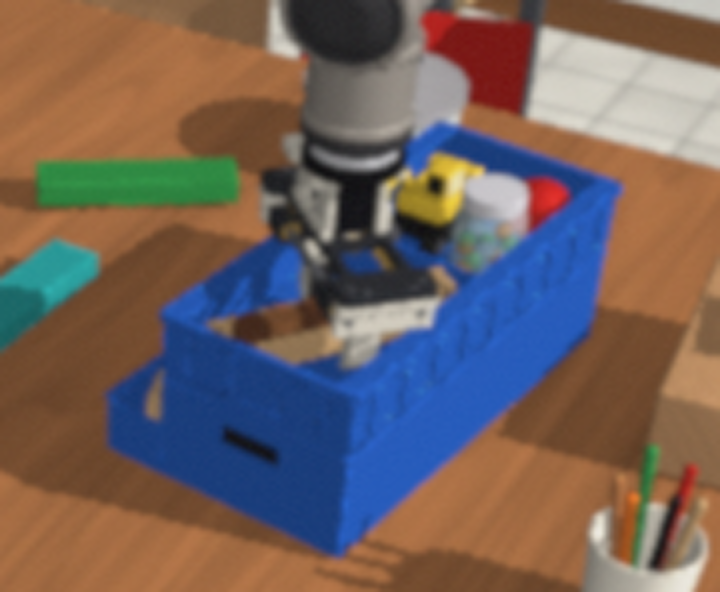

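The fingers straddle the tray: the near finger at crop (360,345) is outside its side, and the body is clear of the rim. Closing now.

Request:
play_rows(rows=[[0,0,0,0,0,0,0.4],[0,0,0,0,0,0,0.4],[0,0,0,0,0,0,0.4],[0,0,0,0,0,0,0.4],[0,0,0,0,0,0,0.4],[0,0,0,0,0,0,0.4]], squeeze=25)

```text
time: 3.55
tool_pos: [0.5905, 0.1651, 0.1449]
tool_rot: [-3.141, -0.0, 0.785]
contact_force: [-1.6, 1.2, 2.5]
opening: 0.0478
grip_force: 25.0
```

Request:
play_rows(rows=[[0,0,-0.1,0,0,0,0.4],[0,0,-0.1,0,0,-0.04,0.4],[0,0,-0.1,0,0,-0.08,0.4],[0,0,-0.1,0,0,-0.12,0.4],[0,0,-0.1,0,0,-0.16,0.4],[0,0,-0.1,0,0,-0.2,0.4]])

```text
time: 4.15
tool_pos: [0.5907, 0.1644, 0.1451]
tool_rot: [3.142, 0.001, 0.986]
contact_force: [-0.1, -0.1, -1.8]
opening: 0.0479
grip_force: 25.0
```

Forces stay low. I'll turn the remaining 0.445 rad.

Request:
play_rows(rows=[[0,0,0,0,0,-0.04,0.4],[0,0,0,0,0,-0.09,0.4],[0,0,0,0,0,-0.14,0.4],[0,0,0,0,0,-0.19,0.4],[0,0,0,0,0,-0.24,0.4],[0,0,0,0,0,-0.29,0.4],[0,0,0,0,0,-0.34,0.4],[0,0,0,0,0,-0.39,0.4],[0,0,0,0,0,-0.445,0.4],[0,0,0,0,0,-0.445,0.4],[0,0,0,0,0,-0.445,0.4]])

```text
time: 5.25
tool_pos: [0.5906, 0.1646, 0.1452]
tool_rot: [-3.141, 0.001, 1.428]
contact_force: [-0.6, -0.4, -2.5]
opening: 0.0476
grip_force: 25.0
```

```bash
python3 - <<'E'
from h import *
b,e=snap('scene','sc2');a,d=snap('top','top2')
x=cv2.resize(b[100:260,290:470],(500,444),interpolation=2);y=cv2.resize(a[115:225,185:345],(300,206),interpolation=2)
o=np.zeros((444,800,3),np.uint8);o[:,:500]=x;o[:206,500:]=y;cv2.imwrite('pics/2.png',o[...,::-1])
E
```

```text
(no output)
```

View pics/2.png

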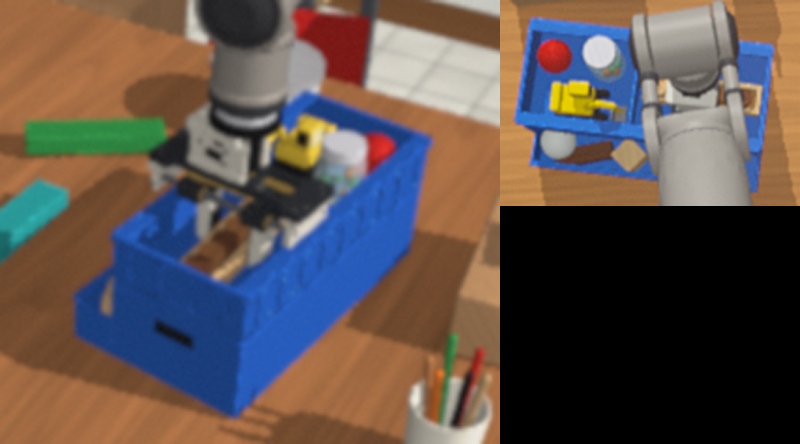

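The tray lies straight along the bin and clear of the block, and the force of about 2.5 N matches its weight. I'll let it drop flat, then regrip lower.

Request:
play_rows(rows=[[0,0,0,0,0,0,0.65],[0,0,0,0,0,0,0.65],[0,0,0,0,0,0,0.65],[0,0,0,0,0,0,0.65],[0,0,0.35,0,0,0,0.65],[0,0,0.7,0,0,0,0.65],[0,0,0.7,0,0,0,0.65],[0,0,0.7,0,0,0,0.65],[0,0,0.7,0,0,0,0.65]])

```text
time: 6.25
tool_pos: [0.5907, 0.1648, 0.1387]
tool_rot: [3.142, 0.0, 1.43]
contact_force: [-0.5, 0.1, -0.2]
opening: 0.0601
grip_force: 0.0
```

```bash
python3 - <<'E'
from h import *
b,e=snap('scene','sc3');a,d=snap('top','top3')
P=pts('top',d);hh=cv2.cvtColor(a,cv2.COLOR_RGB2HSV)
R=np.array([[.990,-.141],[.141,.990]])
q=(P[...,:2]-[.5917,.165])@np.array([[.990,.141],[-.141,.990]])
m=(abs(q[...,0])<.06)&(abs(q[...,1])<.1)&(hh[...,0]<25)&(hh[...,1]>50)&(P[...,2]<.19)&(d>0)
for s in(-1,1):
    k=m&(q[...,1]*s>.05);print(s,k.sum(),q[k].mean(0).round(3),np.percentile(P[k][:,2],[20,50,80]).round(3))
cv2.imwrite('pics/3.png',cv2.resize(b[130:250,310:450],(700,600),interpolation=2)[...,::-1])
E
```

```text
-1 138 [ 0.002 -0.081] [0.134 0.143 0.149]
1 52 [-0.006  0.06 ] [0.142 0.15  0.153]
```

View pics/3.png

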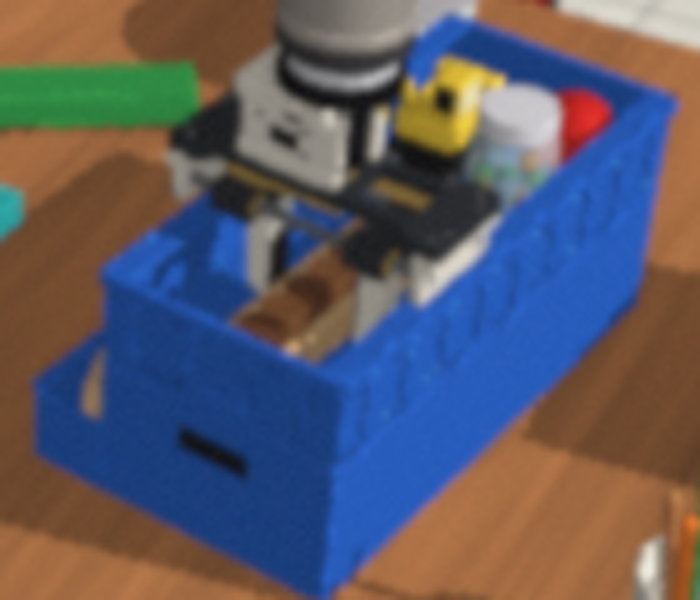

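The tray appears flat on the bin floor, with both ends close to the frame and piece heights of 0.142 and 0.150. I'll regrip and lift.

Request:
play_rows(rows=[[0,0,0,0,0,0,0.4],[0,0,0,0,0,0,0.4],[0,0,0,0,0,0,0.4],[0,0,0,0,0,0,0.4],[0,0,0,0,0,0,0.4],[0,0,-0.4,0,0,0,0.4],[0,0,-1,0,0,0,0.4],[0,0,-2,0,0,0,0.4],[0,0,-3,0,0,0,0.4],[0,0,-3,0,0,0,0.4]], squeeze=30)

```text
time: 7.35
tool_pos: [0.5918, 0.165, 0.171]
tool_rot: [3.138, -0.001, 1.43]
contact_force: [-0.1, -0.4, -2.2]
opening: 0.0476
grip_force: 30.0
```

Request:
play_rows(rows=[[0,0,-2,0,0,0,0.4],[0,0,-5,0,0,0,0.4],[0,0,-8,0,0,0,0.4],[0,0,-11,0,0,0,0.4],[0,0,-13,0,0,0,0.4],[0,0,-13,0,0,0,0.4]])

```text
time: 7.95
tool_pos: [0.5918, 0.165, 0.3021]
tool_rot: [3.135, -0.002, 1.43]
contact_force: [-0.5, 0.4, -1.8]
opening: 0.048
grip_force: 30.0
```

Request:
play_rows(rows=[[-1,0,0,0,0,0,0.4],[-3,0,0,0,0,0,0.4],[-6,0,0,0,0,0,0.4],[-9.5,-0.2,0,0,0,-0.01,0.4],[-13,-0.2,0,0,0,-0.01,0.4],[-16.5,-0.3,0,0,0,-0.02,0.4],[-20,-0.3,0,0,0,-0.03,0.4],[-23.5,-0.4,0,0,0,-0.03,0.4],[-27,-0.5,0,0,0,-0.04,0.4],[-30.5,-0.5,0,0,0,-0.04,0.4],[-34,-0.6,0,0,0,-0.05,0.4],[-37.5,-0.6,0,0,0,-0.05,0.4],[-41,-0.7,0,0,0,-0.06,0.4],[-43.5,-0.8,0,0,0,-0.06,0.4],[-45.5,-0.8,0,0,0,-0.06,0.4],[-46.5,-0.8,0,0,0,-0.06,0.4],[-46.5,-0.8,0,0,0,-0.06,0.4],[-46.5,-0.8,0,0,0,-0.06,0.4]])

```text
time: 9.75
tool_pos: [0.5172, -0.2938, 0.2979]
tool_rot: [-3.14, -0.001, 1.49]
contact_force: [0.5, -0.1, -3.7]
opening: 0.0479
grip_force: 30.0
```

Request:
play_rows(rows=[[0,0,2,0,0,0,0.4],[0,0,5,0,0,0,0.4],[0,0,8,0,0,0,0.4],[0,0,11,0,0,0,0.4],[0,0,14,0,0,0,0.4],[0,0,17,0,0,0,0.4],[0,0,20,0,0,0,0.4],[0,0,22.5,0,0,0,0.4],[0,0,24.5,0,0,0,0.4],[0,0,25.5,0,0,0,0.4],[0,0,26,0,0,0,0.4],[0,0,26.3,0,0,0,0.4],[0,0,26.3,0,0,0,0.4],[0,0,26.3,0,0,0,0.4]])

```text
time: 11.15
tool_pos: [0.5179, -0.2948, 0.0367]
tool_rot: [3.14, 0.001, 1.49]
contact_force: [-0.5, -0.7, -3.1]
opening: 0.0477
grip_force: 30.0
```

Request:
play_rows(rows=[[0,0,0.1,0,0,0,0.4],[0,0,0.2,0,0,0,0.4],[0,0,0.3,0,0,0,0.4],[0,0,0.4,0,0,0,0.4],[0,0,0.5,0,0,0,0.4],[0,0,0.6,0,0,0,0.4],[0,0,0.6,0,0,0,0.4]])

```text
time: 11.85
tool_pos: [0.5173, -0.2944, 0.0295]
tool_rot: [-3.141, -0.0, 1.49]
contact_force: [-0.8, -0.5, -2.6]
opening: 0.0481
grip_force: 30.0
```

```bash
python3 - <<'E'
from h import *
b,e=snap('scene','sc4');cv2.imwrite('pics/4.png',cv2.resize(b[220:380,170:360],(712,600),interpolation=2)[...,::-1])
E
```

```text
(no output)
```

View pics/4.png

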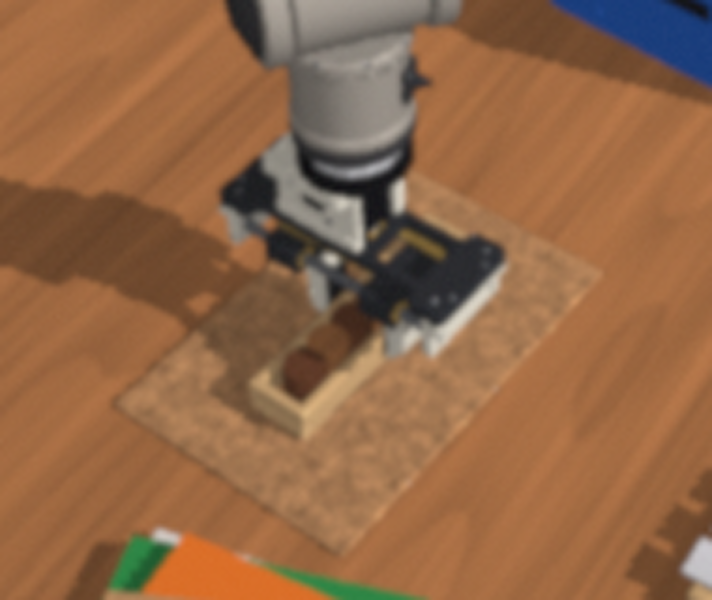

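The tray hangs about 2 mm over the middle of the mat, lengthwise, with its near end at crop (300,410). I'll lower it the last bit.

Request:
play_rows(rows=[[0,0,0.05,0,0,0,0.4],[0,0,0.1,0,0,0,0.4],[0,0,0.15,0,0,0,0.4],[0,0,0.2,0,0,0,0.4],[0,0,0.2,0,0,0,0.4]])

```text
time: 12.4
tool_pos: [0.5175, -0.2945, 0.0278]
tool_rot: [3.142, 0.0, 1.49]
contact_force: [-0.2, -0.2, -2.5]
opening: 0.0478
grip_force: 30.0
```

Request:
play_rows(rows=[[0,0,0.05,0,0,0,0.4],[0,0,0.1,0,0,0,0.4],[0,0,0.15,0,0,0,0.4],[0,0,0.15,0,0,0,0.4]])

```text
time: 12.8
tool_pos: [0.5175, -0.2946, 0.0277]
tool_rot: [3.141, 0.0, 1.49]
contact_force: [-3.7, 3.1, 9.4]
opening: 0.0478
grip_force: 30.0
```

The tray is touching the mat. I'll release it and retreat straight up.

Request:
play_rows(rows=[[0,0,0,0,0,0,0.55],[0,0,0,0,0,0,0.65],[0,0,0,0,0,0,0.8],[0,0,0,0,0,0,0.8],[0,0,0,0,0,0,0.8],[0,0,-1,0,0,0,0.8],[0,0,-3,0,0,0,0.8],[0,0,-6,0,0,0,0.8],[0,0,-10,0,0,0,0.8],[0,0,-14,0,0,0,0.8],[0,0,-18,0,0,0,0.8],[0,0,-22,0,0,0,0.8],[0,0,-22,0,0,0,0.8]])

```text
time: 14.1
tool_pos: [0.5194, -0.2959, 0.2536]
tool_rot: [3.131, 0.007, 1.49]
contact_force: [0.4, 0.3, 0.1]
opening: 0.0734
grip_force: 0.0
```

```bash
python3 - <<'E'
from h import *
b,e=snap('scene','sc5');cv2.imwrite('pics/5.png',cv2.resize(b[130:380,170:460],(696,600),interpolation=2)[...,::-1])
E
```

```text
(no output)
```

View pics/5.png

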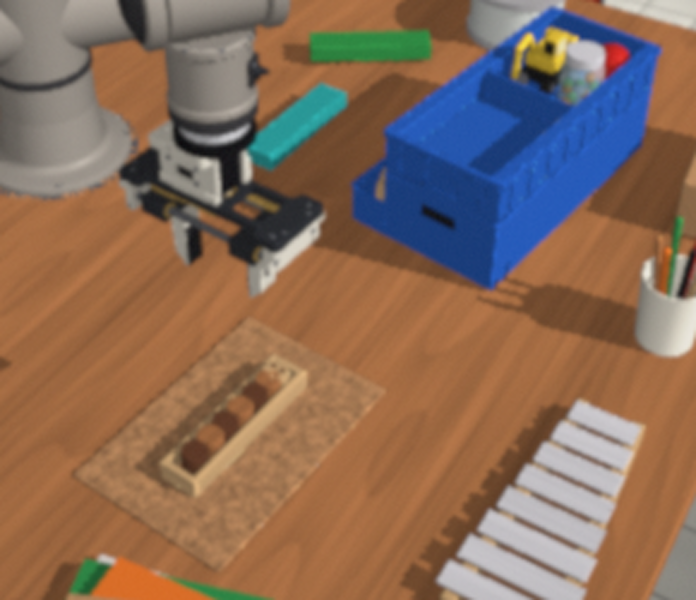

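The tray lies flat and central on the mat at crop (235,425). The toys stand as they were and the gripper is clear.

```bash
python3 -c "
from cell import robot
print(robot.hand_in())"
```

```text
the job is handed in; nothing more can be done
None
```

I turned the caterpillar puzzle straight, let it drop flat in the bin, lifted it out and set it down lengthwise in the middle of the cork mat. The excavator, jar and ball look unmoved. I handed the job in at about 14 s, and no verdict came back.

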